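# Fullest tin for the spray gun

## Task

The spray gun is about to be refilled: first let the pressure out by squeezing the trigger of the clamped gun all the way in against its grip and letting it spring back. Then find the fullest of the three closed paint tins by feel: going from the robot's left to its right, take each tin between the fingers, lift it straight up a few centimetres to heft it for a moment and stand it back upright on its mat. Finish with the heaviest tin held up, upright and still, about 15 cm above the table, the other two standing on their mats; the program ends while holding it, without putting it down, and the tumbler, palette and brush stay where they are.

Things in the scene. Friction and masses are not known exactly. Their poses are not given: they have to be found in the camera images.
- gun: aluminium spray gun on its side in a fixed stand. Origin: on the table below the grip. Grip: level bar along x from -65 to 50 mm (air fitting to -81), 26 mm wide centred on y = 0, 24 high, its middle 60 mm up. Barrel along y at x = 62 mm, nozzle to y = -125; clamp top 80 mm up; cup socket at y = -75 reaches back to x = 28. Trigger on the -y side of the grip. Free below the grip to x = 35
- squeeze (a point): point on the gun to centre the open fingers on from above, 60 mm above the table, closing along the gun's y: midway between the back of the grip and the trigger's front face when fully squeezed. Axes as the gun's
- trigger_face (a point): point on the front (outer) face of the trigger, 58 mm from its hinge, level with the grip; moves with the trigger, which is pushed along the gun's +y
- trigger (a joint): trigger hinge, vertical axis, rad: 0 released, 0.28 fully squeezed (stop). Steel bar 76 mm long, 8 thick, 20 high, hinged near the barrel at gun x = 40, y = -39 mm. Sprung: about 2.5 N at trigger_face to start, 6 N fully in; springs back by itself. Span over grip back and trigger front: 56 mm released, about 40 squeezed
- tin_a: closed round metal paint tin, blank paper label, 62 mm diameter, 95 mm tall, upright on one of the three mats (which one varies). The three look identical and differ only in mass: 0.1 to 0.6 kg, the heaviest at least 0.15 kg heavier than either other. Origin: centre of its underside; z up along its axis
- tin_b: closed round metal paint tin, blank paper label, 62 mm diameter, 95 mm tall, upright on one of the three mats (which one varies). The three look identical and differ only in mass: 0.1 to 0.6 kg, the heaviest at least 0.15 kg heavier than either other. Origin: centre of its underside; z up along its axis
- tin_c: closed round metal paint tin, blank paper label, 62 mm diameter, 95 mm tall, upright on one of the three mats (which one varies). The three look identical and differ only in mass: 0.1 to 0.6 kg, the heaviest at least 0.15 kg heavier than either other. Origin: centre of its underside; z up along its axis
- mat_left: the left of three flat round cork mats, fixed to the table, 100 mm diameter, 5 mm thick; one tin stands near its centre at the start. Origin: centre of its underside, on the table. Left means the robot's left (+y)
- mat_middle: the middle one of three flat round cork mats, fixed to the table, 100 mm diameter, 5 mm thick; one tin stands near its centre at the start. Origin: centre of its underside, on the table. Left means the robot's left (+y)
- mat_right: the right of three flat round cork mats, fixed to the table, 100 mm diameter, 5 mm thick; one tin stands near its centre at the start. Origin: centre of its underside, on the table. Left means the robot's left (+y)
- tumbler: empty glass tumbler, about 76 mm diameter, 95 mm tall, bystander. Origin: centre of its underside
- palette: white plastic mixing palette with wells, 130 x 200 x 16 mm, bystander. Origin: centre of its underside
- brush: paint brush with blue handle, 200 mm long, lying flat, bystander. Its x runs along the handle to the bristles

How it is judged:
On the way, in this order (a step that is already met when the one before it is completed fails the run):
1. the trigger is squeezed fully in (value of joint trigger above 0.24 rad), for 0.1 s.
2. the trigger has sprung back (value of joint trigger below 0.06 rad), for 0.1 s.
3. the tin of the left mat is held by the fingers clear of its mat (11 mm or more) (((horizontal distance between tin_a and mat_left below 0.06 m and height (world z) of tin_a above 0.016 m and contact force between tin_a and the fingers above 1 N) or (horizontal distance between tin_b and mat_left below 0.06 m and height (world z) of tin_b above 0.016 m and contact force between tin_b and the fingers above 1 N) or (horizontal distance between tin_c and mat_left below 0.06 m and height (world z) of tin_c above 0.016 m and contact force between tin_c and the fingers above 1 N))), for 0.2 s.
4. the tin of the middle mat is held by the fingers clear of its mat (11 mm or more) (((horizontal distance between tin_a and mat_middle below 0.06 m and height (world z) of tin_a above 0.016 m and contact force between tin_a and the fingers above 1 N) or (horizontal distance between tin_b and mat_middle below 0.06 m and height (world z) of tin_b above 0.016 m and contact force between tin_b and the fingers above 1 N) or (horizontal distance between tin_c and mat_middle below 0.06 m and height (world z) of tin_c above 0.016 m and contact force between tin_c and the fingers above 1 N))), for 0.2 s.
5. the tin of the right mat is held by the fingers clear of its mat (11 mm or more) (((horizontal distance between tin_a and mat_right below 0.06 m and height (world z) of tin_a above 0.016 m and contact force between tin_a and the fingers above 1 N) or (horizontal distance between tin_b and mat_right below 0.06 m and height (world z) of tin_b above 0.016 m and contact force between tin_b and the fingers above 1 N) or (horizontal distance between tin_c and mat_right below 0.06 m and height (world z) of tin_c above 0.016 m and contact force between tin_c and the fingers above 1 N))), for 0.2 s.
At the end, for the whole second after the job is handed in: The heaviest tin is held by the fingers, underside over 12 cm above the table, still, within 0.35 rad of upright; the others stand released and at rest within 35 mm of a mat's centre, pressing with under 4 N (a light tin weighs under 3.3 N, the heaviest over 4.7); trigger released (value of joint trigger below 0.06 rad and ((height (world z) of tin_a above 0.12 m and contact force between tin_a and the fingers above 2 N and angle between tin_a's own z axis and vertical below 0.35 rad and linear speed of tin_a below 0.05 m/s and contact force between tin_a and tin_b below 0.2 N and contact force between tin_a and tin_c below 0.2 N and contact force between tin_a and tumbler below 0.2 N and contact force between tin_a and gun below 0.2 N) or (height (world z) of tin_b above 0.12 m and contact force between tin_b and the fingers above 2 N and angle between tin_b's own z axis and vertical below 0.35 rad and linear speed of tin_b below 0.05 m/s and contact force between tin_b and tin_a below 0.2 N and contact force between tin_b and tin_c below 0.2 N and contact force between tin_b and tumbler below 0.2 N and contact force between tin_b and gun below 0.2 N) or (height (world z) of tin_c above 0.12 m and contact force between tin_c and the fingers above 2 N and angle between tin_c's own z axis and vertical below 0.35 rad and linear speed of tin_c below 0.05 m/s and contact force between tin_c and tin_a below 0.2 N and contact force between tin_c and tin_b below 0.2 N and contact force between tin_c and tumbler below 0.2 N and contact force between tin_c and gun below 0.2 N)) and (height (world z) of tin_a above 0.12 m or (height (world z) of tin_a below 0.009 m and angle between tin_a's own z axis and vertical below 0.1 rad and linear speed of tin_a below 0.03 m/s and contact force between tin_a and the fingers below 0.2 N and contact force between tin_a and anything else below 4 N and (horizontal distance between tin_a and mat_left below 0.035 m or horizontal distance between tin_a and mat_middle below 0.035 m or horizontal distance between tin_a and mat_right below 0.035 m))) and (height (world z) of tin_b above 0.12 m or (height (world z) of tin_b below 0.009 m and angle between tin_b's own z axis and vertical below 0.1 rad and linear speed of tin_b below 0.03 m/s and contact force between tin_b and the fingers below 0.2 N and contact force between tin_b and anything else below 4 N and (horizontal distance between tin_b and mat_left below 0.035 m or horizontal distance between tin_b and mat_middle below 0.035 m or horizontal distance between tin_b and mat_right below 0.035 m))) and (height (world z) of tin_c above 0.12 m or (height (world z) of tin_c below 0.009 m and angle between tin_c's own z axis and vertical below 0.1 rad and linear speed of tin_c below 0.03 m/s and contact force between tin_c and the fingers below 0.2 N and contact force between tin_c and anything else below 4 N and (horizontal distance between tin_c and mat_left below 0.035 m or horizontal distance between tin_c and mat_middle below 0.035 m or horizontal distance between tin_c and mat_right below 0.035 m)))); the arm keeps its last pose, push and grip.
It fails at once if a tin is tipped over (angle between any of tin_a, tin_b, tin_c's own z axis and vertical above 0.7 rad).
It fails at once if the tumbler is moved by more than 30 mm (distance of tumbler from where it was at the start of the episode above 0.03 m).
It fails at once if the palette is moved by more than 30 mm (distance of palette from where it was at the start of the episode above 0.03 m).
It fails at once if the brush is moved by more than 30 mm (distance of brush from where it was at the start of the episode above 0.03 m).
It also fails if it takes over 64 s, if anything falls off the work surface, if the arm or the gripper's body presses on something with over 40 N, if the wrist force passes 120 N, or if a joint passes its speed limit or range.

## Robot

A 6-joint arm with a two-finger parallel gripper is mounted at the origin on the work surface. World frame = base frame: x ahead of the robot, y to its left, z up, the work surface at z = 0. Lengths are in m, angles in rad, forces in N, time in s.
With the tool pointing down it reaches from about 0.25 to 0.725 m from the base axis. Payload 4 kg.
Tool frame: the origin (TCP) lies midway between the tips of the shut fingers; the grasp point (between the pads) lies 19 mm behind it; z points along the fingers, y is the line along which they close (so a half turn about z gives the same grasp; the last joint's range is limited). The gripper opens to 85 mm and grips with 20 to 120 N. Pads are 22 mm wide; open, the fingers measure 114 mm over their backs; the gripper's body (76 mm by 85 mm) begins 54 mm behind the grasp point. The pads swing forward as they close: fully open they stand 13 mm farther back than shut.
Start: joints at [1.178, 0.241, 0.005, 1.335, 0, 1.571], TCP at [0.191, 0.462, 0.231] pointing down, gripper open.
Joint ranges: [-2.72, 2.72], [-1.05, 1.87], [-1.09, 1.28], [-1.99, 2.15], [-1.42, 1.44], [-3.14, 3.14]. Speed limits (rad/s): [2.79, 2.79, 3.14, 3.14, 3.14, 3.14].

## Interface

Orientations are given as a unit quaternion [x, y, z, w].
In Python, from workcell import get_obs, camera, job_done, silhouettes gives the robot as it stands. The module is installed in compiled form; this text tells all that it offers.
- The arm moves only by the tool drive_tool, never from a script. Its argument "increments" is a list of rows, each a list of 3 entries, a list of its own where there are three numbers: the shift along the world's x, y, z in mm, then the turn, a rotation vector about the world's x, y, z in degrees, then the opening, from 0 (shut) to 1 (fully open). A call has 1 to 8 rows; each row shifts and turns the commanded pose from where the row before left it; what a row does not reach is not made up. A row lasts 1/12 s, in which the tool goes at most 41.7 mm and 7.16 degrees, less where a joint would pass 70% of its speed; a pose out of reach is approached as far as the arm can. A call is refused whole if a number of a shift passes 41.7 or a number of a turn 7.16, either way. A call with a gripper value outside its range is refused whole. The fingers move at their own pace and stop on an object; the grip force is fixed at half the most. Time passes only in rows, so rows that do not move let the fingers close. It gives the time, the measured TCP pose, the force, the opening and the grip force at its end, in the units of the state.
- get_obs(): the state, without advancing time (a new reading comes with each control period).
- camera(name): name is "scene" or "top" or "wrist"; returns a dict with "image" (420x560x3 uint8, red, green, blue), "K" (3x3 intrinsics, pixels), "view" (4x4, takes a point from world to camera coordinates). Camera axes: x right, y down, z forward; pixel columns grow to the right and rows downward; lengths in m; the calibration is good to about 2 mm. A picture is of the moment at which its call begins. There is no depth.
- job_done(): hands the job in; it is judged then, once.
Trained networks look in a picture, given as the dict that the camera call returned (one of the last four; its "shot" number tells which), for a name from the list of things; names that differ only in an ending like _2 or _b are one class to them, and where a whole thing is asked for, a point or a joint stands for the part that bears it (a point fixed in the world has none). Each returns a list of dicts, best first, with "conf" (0 to 1); they miss things now and then, are a little off and sometimes report something else, mostly with a low value. They report only what shows in the picture. A call takes as long as a camera call.
- silhouettes(query, picture): "region" (420x560 bool, what is visible of it) and "bbox" ([left, top, right, bottom] in pixels, round what is visible of it).
The state is a dict: "clock": time; "joint_pos": joint angles; "joint_vel": joint speeds; "tau": joint torques, N m; "eef_pos": TCP position; "tool_rot": TCP orientation; "ft_force": force on the tool from outside, world axes, zero at the start; "ft_torque": the same for the moment, N m; "grip_width": finger opening in m; "grasp_force": force on a finger pad.
Only numpy, scipy, OpenCV 4.12 (cv2) and the standard library are available. Lean on these libraries where they do the work, as an engineer would, in place of code of your own. Each camera call takes 0.05 s, during which the arm holds its last target. There are 200 camera calls.

## Working session

There is one attempt and no reset: what is moved stays moved. The work goes in short steps, Python scripts to look and compute and a tool call to move; the robot and the scene stay as the last step left them, time stands still between calls to the robot, and variables do not carry over. Pictures are saved under pics/ and viewed, at most 10 in all, crops included, and the job is handed in when it is done.

Besides the shell and the picture viewer there is one more tool, called after "Call:" as name(argument=value, ...), one argument or row to a line, values as JSON. drive_tool: Moves the arm, as the interface text tells. Its arguments: {"type":"object","properties":{"increments":{"type":"array"}},"required":["increments"]}

```bash
mkdir -p pics
cat > h.py <<'E'
import numpy as np, cv2
from workcell import *
def ray(p,uv):
    K,V=p["K"],np.array(p["view"]);R,t=V[:3,:3],V[:3,3]
    d=R.T@np.linalg.solve(K,[uv[0],uv[1],1.]);return -R.T@t,d
def atz(p,uv,z):
    o,d=ray(p,uv);return o+d*(z-o[2])/d[2]
def proj(p,X):
    V=np.array(p["view"]);c=V[:3,:3]@np.array(X)+V[:3,3];q=p["K"]@c;return q[:2]/q[2]
def save(p,n): cv2.imwrite("pics/"+n,p["image"][:,:,::-1])
E
python3 - <<'E'
from h import *
o=get_obs();print({k:np.round(v,3) for k,v in o.items()})
for c in("top","scene"):
    p=camera(c);save(p,c+"0.png");print(c,np.round(ray(p,(280,210))[0],3))
    for q in("gun","trigger_face","tin_a","mat_left","tumbler","palette","brush"):
        for s in silhouettes(q,p)[:5]:
            m=cv2.moments(s["region"].astype(np.uint8),True);u=(m["m10"]/max(1,m["m00"]),m["m01"]/max(1,m["m00"]))
            print(c,q,round(s["conf"],2),s["bbox"],np.round(u),int(m["m00"]),np.round(atz(p,u,0.),3))
E
```

```text
{'clock': np.float64(0.0), 'joint_pos': array([1.178, 0.241, 0.004, 1.335, 0.   , 1.571]), 'joint_vel': array([-0.   ,  0.001,  0.   ,  0.001, -0.   ,  0.   ]), 'tau': array([ 1.0000e-03, -3.7232e+01,  2.5241e+01,  1.7000e-02,  0.0000e+00,
        0.0000e+00]), 'eef_pos': array([0.191, 0.461, 0.23 ]), 'tool_rot': array([ 0.195,  0.981, -0.001, -0.   ]), 'ft_force': array([-0.244,  0.389, -1.197]), 'ft_torque': array([ 0.022, -0.044,  0.028]), 'grasp_force': np.float64(0.0), 'grip_width': np.float64(0.085)}
top [0.476 0.018 1.056]
top gun 0.77 [377.6, 216.8, 464.6, 317.2] [414. 260.] 3540 [ 0.555 -0.323  0.   ]
top trigger_face 0.75 [409.0, 272.7, 426.6, 303.4] [418. 287.] 181 [ 0.493 -0.331  0.   ]
top tin_a 0.86 [272.9, 248.2, 304.1, 278.6] [290. 264.] 735 [ 0.54  -0.033  0.   ]
top tin_a 0.81 [99.2, 280.9, 142.7, 309.0] [120. 294.] 1062 [0.462 0.357 0.   ]
top tin_a 0.65 [193.1, 277.4, 225.0, 307.0] [209. 293.] 849 [0.468 0.153 0.   ]
top mat_left 0.83 [116.3, 275.0, 147.1, 316.3] [136. 293.] 629 [0.464 0.32  0.   ]
top tumbler 0.9 [255.5, 137.9, 291.9, 176.0] [273. 154.] 1023 [0.8
[... 443 characters left out ...]
0.484 -0.102  0.   ]
scene tin_a 0.92 [418.3, 250.1, 467.9, 309.1] [443. 279.] 1931 [0.403 0.3   0.   ]
scene tin_a 0.72 [354.8, 206.4, 387.8, 258.2] [371. 232.] 1332 [0.412 0.09  0.   ]
scene mat_left 0.77 [412.1, 278.2, 462.4, 317.4] [435. 304.] 676 [0.477 0.343 0.   ]
scene tumbler 0.8 [198.2, 220.6, 235.3, 271.9] [217. 245.] 1646 [ 0.755 -0.054  0.   ]
scene tumbler 0.47 [411.0, 282.3, 463.3, 319.1] [435. 304.] 734 [0.477 0.344 0.   ]
scene tumbler 0.17 [211.6, 146.8, 287.1, 195.1] [242. 170.] 1547 [ 0.519 -0.37   0.   ]
scene palette 0.75 [244.9, 291.0, 368.1, 397.4] [306. 342.] 7166 [0.747 0.29  0.   ]
scene brush 0.79 [177.6, 198.6, 204.1, 233.5] [189. 216.] 377 [ 0.76  -0.205  0.   ]
```

View pics/top0.png

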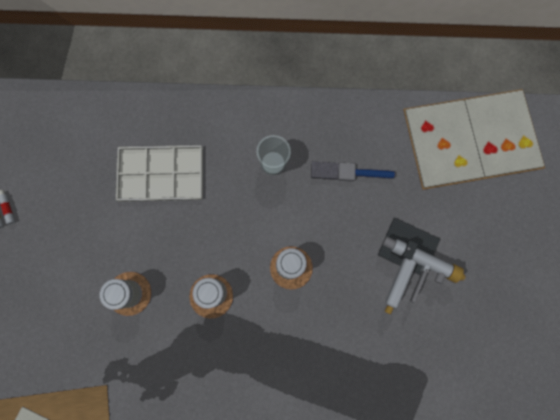

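Run:
```python
import cv2
i=cv2.imread("pics/top0.png")[205:330,365:475];j=cv2.imread("pics/scene0.png")[130:210,200:300]
a=cv2.resize(i,None,fx=4.4,fy=4.4,interpolation=2);cv2.imwrite("pics/gun0.png",a)
```

```text
(no output)
```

View pics/gun0.png

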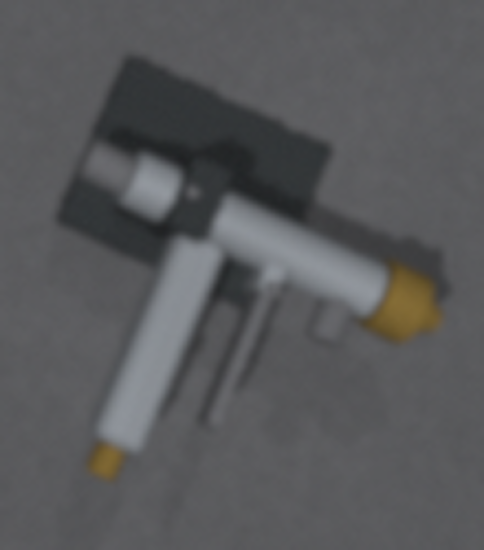

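View pics/scene0.png

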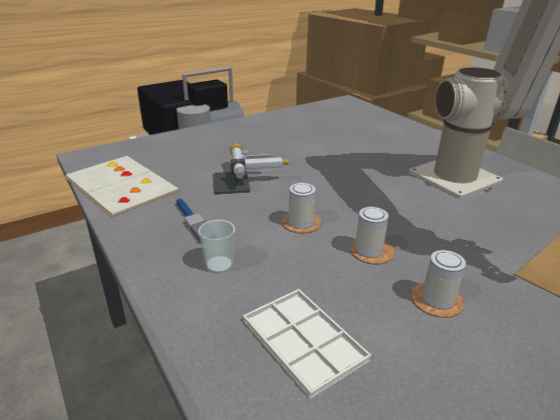

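The top view shows the gun at (414,260): grip running down to the fitting at about (388,312), trigger to its right, nozzle at (463,275). Tin lids are at about (115,294), (208,293) and (291,263), tumbler at (273,155), brush at (350,172). The scene view agrees.

Run:
```python
from h import *
from scipy.optimize import least_squares
p=camera("top");s=camera("scene")
G=np.array([[-81,0,60],[62,-125,60],[-36,-39,64],[-65,13,72],[-65,-13,72]])/1e3
U=np.array([(102,475),(438,318),(212,422),(100,437),(142,450)])/4.4+[365,205]
def w(x,G): c,t=np.cos(x[2]),np.sin(x[2]);return np.c_[x[0]+c*G[:,0]-t*G[:,1],x[1]+t*G[:,0]+c*G[:,1],G[:,2]]
f=lambda x:(np.array([proj(p,g) for g in w(x,G)])-U).ravel()
r=least_squares(f,[.54,-.3,-.4]);print(np.round(r.x,4),np.degrees(r.x[2]),np.round(r.fun,1))
print("squeeze",w(r.x,np.array([[-18,-7,60]])/1e3))
a=np.linspace(0,6.28,60)
def bb(c,x):
    P=np.array([proj(c,(x[0]+.031*np.cos(t),x[1]+.031*np.sin(t),z)) for t in a for z in(.005,.1)]);return np.r_[P.min(0),P.max(0)]
print([np.round(atz(p,u,.1)[:2],3) for u in((115,294),(208,293),(291,263))])
D=silhouettes("tin_a",s)[:3];E=silhouettes("tin_a",p)[:3]
print([np.round(q["bbox"]) for q in E])
for q in D:
    r=least_squares(lambda x:bb(s,x)-q["bbox"],[.5,.1]);print(np.round(r.x,4),np.round(r.fun,1),"lid top px",np.round(proj(p,[*r.x,.1]),1))
# mats: orange pixels
h=cv2.cvtColor(p["image"],cv2.COLOR_RGB2HSV);m=cv2.inRange(h,(5,110,70),(20,255,255));m[:240]=0;m[325:]=0;m[:,330:]=0
n,_,st,_=cv2.connectedComponentsWithStats(m)
print([(list(map(int,t))) for t in st if 100<t[4]<5000])
```

```text
[ 0.5098 -0.277  -0.4122] -23.61983438470622 [-0.  -0.3  0.4 -0.4 -0.2  0.3 -0.8 -0.9  0.7  1.3]
squeeze [[ 0.49052214 -0.27619525  0.06      ]]
[array([0.463, 0.335]), array([0.469, 0.143]), array([ 0.535, -0.029])]
[array([ 99., 281., 144., 308.]), array([197., 279., 224., 306.]), array([274., 248., 303., 282.])]
[ 0.5318 -0.0328] [-1.4  1.3  1.3 -1.2] lid top px [292.5 264.8]
[0.4702 0.3419] [ 0.8  0.4 -0.7 -0.3] lid top px [112.1 290.2]
[0.4645 0.1444] [-1.6 -3.1  1.5  2.4] lid top px [207.1 295.1]
[[271, 252, 40, 36, 396], [117, 273, 33, 41, 424], [191, 275, 41, 42, 343]]
```

Call:
drive_tool(
  increments=[
    [[15, -37, 0], [0, 0, 0], 1],
    [[15, -37, 0], [0, 0, 0], 1],
    [[15, -37, 0], [0, 0, 0], 1],
    [[15, -37, 0], [0, 0, 0], 1],
    [[15, -37, 0], [0, 0, 0], 1],
    [[15, -37, 0], [0, 0, 0], 1],
    [[15, -37, 0], [0, 0, 0], 1],
    [[15, -37, 0], [0, 0, 0], 1],
  ],
)

```text
clock: 1.67
eef_pos: [0.3116, 0.1642, 0.2316]
tool_rot: [0.195, 0.981, 0.0, 0.0]
ft_force: [1.0, -0.1, -0.1]
grip_width: 0.0853
grasp_force: 0.0
```

Call:
drive_tool(
  increments=[
    [[15, -37, 0], [0, 0, 0], 1],
    [[15, -37, 0], [0, 0, 0], 1],
    [[15, -37, 0], [0, 0, 0], 1],
    [[15, -37, 0], [0, 0, 0], 1],
    [[15, -37, 0], [0, 0, 0], 1],
    [[15, -37, 0], [0, 0, 0], 1],
    [[15, -37, 0], [0, 0, 0], 1],
    [[15, -37, 0], [0, 0, 0], 1],
  ],
)

```text
clock: 2.33
eef_pos: [0.4317, -0.1323, 0.2315]
tool_rot: [0.195, 0.981, 0.0, 0.0]
ft_force: [0.8, 0.1, 0.4]
grip_width: 0.0853
grasp_force: 0.0
```

Call:
drive_tool(
  increments=[
    [[15, -37, 0], [0, 0, 0], 1],
    [[15, -37, 0], [0, 0, 0], 1],
    [[15, -37, 0], [0, 0, 0], 1],
    [[15, -37, 0], [0, 0, -1], 1],
    [[0, 0, 0], [0, 0, 0], 1],
    [[0, 0, 0], [0, 0, 0], 1],
  ],
)

```text
clock: 2.83
eef_pos: [0.4914, -0.2799, 0.2298]
tool_rot: [0.205, 0.979, 0.0, -0.001]
ft_force: [0.0, 0.9, -0.0]
grip_width: 0.0856
grasp_force: 0.0
```

Run:
```python
from h import *
p=camera("wrist");save(p,"w1.png");o=get_obs();print(o["eef_pos"],o["tool_rot"],o["clock"],np.round(ray(p,(280,210))[0],3))
x=[.5098,-.277,-.4122];c,t=np.cos(x[2]),np.sin(x[2])
for g in [(-81,0,60),(62,-125,60),(-36,-39,70),(-65,13,72),(-65,-13,72),(-36,-43,70),(-18,-43,70)]:
    g=np.array(g)/1e3;print(np.round(proj(p,(x[0]+c*g[0]-t*g[1],x[1]+t*g[0]+c*g[1],g[2]))))
for q in("gun","trigger_face"):
  for s in silhouettes(q,p)[:2]:print(q,s["conf"],s["bbox"])
```

```text
[ 0.49101338 -0.27851528  0.2303354 ] [ 2.04380925e-01  9.78890900e-01  4.56461363e-04 -9.13973893e-04] 2.8833 [ 0.417 -0.246  0.374]
[296. 114.]
[172. 260.]
[252. 167.]
[311. 134.]
[281. 134.]
[248. 167.]
[249. 186.]
gun 0.62 [170.1, 113.2, 368.6, 295.8]
trigger_face 0.92 [252.9, 162.9, 259.8, 244.0]
trigger_face 0.39 [492.1, 83.1, 560.0, 158.4]
```

View pics/w1.png

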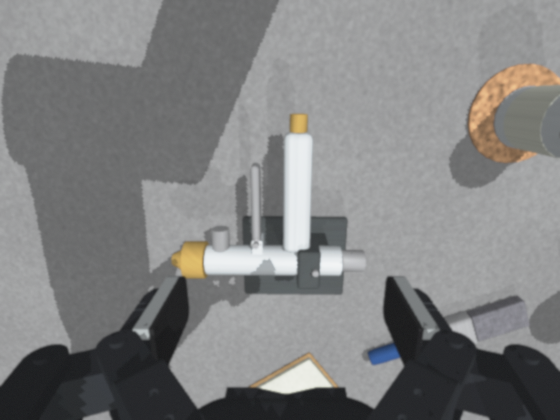

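The wrist view shows the grip from (298,134) to (297,248), the trigger bar at columns 252–260, its tip at row 165, and the nozzle at (172,260). I'll refit with these.

Run:
```python
from h import *
from scipy.optimize import least_squares
p=camera("wrist");o=get_obs()
G=np.array([[-81,0,60],[62,-125,60],[-36,-43,66],[-65,0,68],[35,0,72],[-10,-43,66]])/1e3
U=np.array([(299,114),(171,260),(252,165),(298.5,133),(297,246),(252.5,190)])
W=np.array([1,.7,1,1,1,1])[:,None]
def w(x,G): c,t=np.cos(x[2]),np.sin(x[2]);return np.c_[x[0]+c*G[:,0]-t*G[:,1],x[1]+t*G[:,0]+c*G[:,1],G[:,2]]
r=least_squares(lambda x:((np.array([proj(p,g) for g in w(x,G)])-U)*W).ravel(),[.51,-.277,-.41])
print(np.round(r.x,4),np.degrees(r.x[2]),np.round(r.fun,1).reshape(-1,2).tolist())
q=w(r.x,np.array([[-18,-7,60]])/1e3)[0];print("squeeze",q,"delta mm",(q-o["eef_pos"])*1e3)
a=2*np.arctan2(o["tool_rot"][1],o["tool_rot"][0]);print("tool y yaw",np.degrees(a)-90)
```

```text
[ 0.511  -0.2731 -0.4262] -24.417253376256127 [[0.5, 1.0], [1.3, -1.5], [-0.8, 0.5], [0.8, 1.4], [-0.7, -5.7], [-0.8, 2.9]]
squeeze [ 0.49175421 -0.27198459  0.06      ] delta mm [   0.6597032     4.94311897 -171.69288305]
tool y yaw 66.56770782823205
```

Call:
drive_tool(
  increments=[
    [[0, 5, -25], [0, 0, -0.7], 1],
    [[0, 0, -35], [0, 0, 0], 1],
    [[0, 0, -35], [0, 0, 0], 1],
    [[0, 0, -35], [0, 0, 0], 1],
    [[0, 0, -30], [0, 0, 0], 1],
    [[0, 0, -20], [0, 0, 0], 1],
    [[0, 0, -12], [0, 0, 0], 1],
    [[0, 0, 0], [0, 0, 0], 1],
  ],
)

```text
clock: 3.7
eef_pos: [0.4891, -0.2705, 0.0369]
tool_rot: [0.209, 0.978, 0.001, -0.003]
ft_force: [-0.4, 1.6, 0.0]
grip_width: 0.0853
grasp_force: 0.0
```

Call:
drive_tool(
  increments=[
    [[0, 0, 0], [0, 0, 0], 0.6],
    [[0, 0, 0], [0, 0, 0], 0.4],
    [[0, 0, 0], [0, 0, 0], 0.4],
    [[0, 0, 0], [0, 0, 0], 0.4],
  ],
)

```text
clock: 4.03
eef_pos: [0.4917, -0.2767, 0.0429]
tool_rot: [0.211, 0.978, -0.004, 0.002]
ft_force: [-4.7, 0.3, -0.4]
grip_width: 0.0399
grasp_force: 59.8
```

Call:
drive_tool(
  increments=[
    [[0, 0, 0], [0, 0, 0], 0.35],
    [[0, 0, 0], [0, 0, 0], 0.35],
    [[0, 0, 0], [0, 0, 0], 0.35],
  ],
)

```text
clock: 4.28
eef_pos: [0.4917, -0.2766, 0.0429]
tool_rot: [0.211, 0.977, -0.004, 0.002]
ft_force: [-5.7, -4.3, 6.8]
grip_width: 0.0401
grasp_force: 58.5
```

Run:
```python
from h import *
p=camera("wrist");save(p,"w2.png");o=get_obs();print(o["eef_pos"],o["grip_width"],o["grasp_force"],o["ft_force"])
```

```text
[ 0.49175362 -0.27657349  0.04291569] 0.040042029759616585 58.47791612148285 [-5.73302754 -4.95590477  6.14055724]
```

View pics/w2.png

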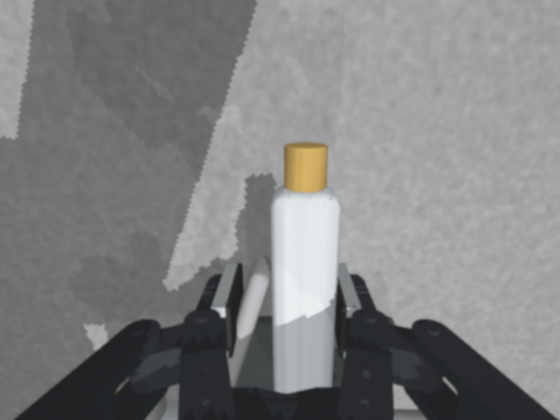

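The trigger is rotated hard in against the grip, with its tip at (258,265), so it is squeezed. Releasing.

Call:
drive_tool(
  increments=[
    [[0, 0, 0], [0, 0, 0], 1],
    [[0, 0, 0], [0, 0, 0], 1],
    [[0, 0, 0], [0, 0, 0], 1],
    [[0, 0, 0], [0, 0, 0], 1],
    [[0, 0, 0], [0, 0, 0], 1],
  ],
)

```text
clock: 4.75
eef_pos: [0.4926, -0.2729, 0.0405]
tool_rot: [0.209, 0.978, 0.0, 0.001]
ft_force: [-0.2, -0.1, -0.6]
grip_width: 0.0858
grasp_force: 0.0
```

Call:
drive_tool(
  increments=[
    [[0, 0, 30], [0, 0, 0], 1],
    [[0, 0, 38], [0, 0, 0], 1],
    [[0, 0, 38], [0, 0, 0], 1],
    [[0, 0, 38], [0, 0, 0], 1],
    [[0, 0, 38], [0, 0, 0], 1],
  ],
)

```text
clock: 5.17
eef_pos: [0.4918, -0.2723, 0.224]
tool_rot: [0.209, 0.978, 0.0, 0.001]
ft_force: [1.0, -0.4, 0.7]
grip_width: 0.0852
grasp_force: 0.0
```

Run:
```python
from h import *
p=camera("wrist");save(p,"w3.png");print(get_obs()["eef_pos"],get_obs()["joint_pos"])
for s in silhouettes("trigger_face",p)[:2]:print(s["conf"],s["bbox"])
```

```text
[ 0.49527679 -0.27425797  0.23287204] [-5.06282503e-01  3.59692422e-01  1.73198124e-01  1.36847351e+00
  1.05797794e-03 -8.48033889e-02]
0.93 [241.9, 165.4, 252.3, 244.4]
```

View pics/w3.png

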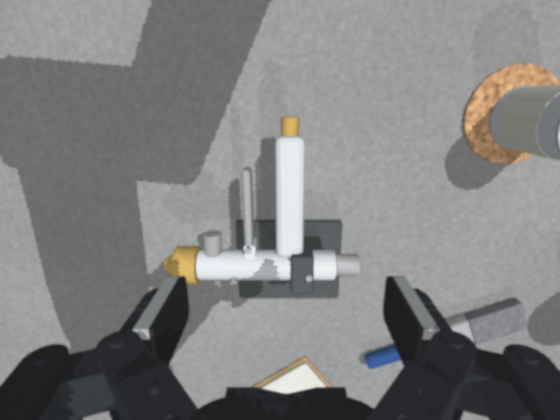

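The trigger is parallel to the grip again (column 247), so it has sprung back. On to the left tin.

Call:
drive_tool(
  increments=[
    [[-2, 38, 0], [0, 0, 0], 1],
    [[-2, 38, 0], [0, 0, 0], 1],
    [[-2, 38, 0], [0, 0, 0], 1],
    [[-2, 38, 0], [0, 0, 0], 1],
    [[-2, 38, 0], [0, 0, 0], 1],
    [[-2, 38, 0], [0, 0, 0], 1],
    [[-2, 38, 0], [0, 0, 0], 1],
    [[-2, 38, 0], [0, 0, 0], 1],
  ],
)

```text
clock: 5.93
eef_pos: [0.4751, 0.0334, 0.2217]
tool_rot: [0.209, 0.978, 0.001, 0.001]
ft_force: [1.1, 0.1, 0.5]
grip_width: 0.0855
grasp_force: 0.0
```

Call:
drive_tool(
  increments=[
    [[-2, 38, 0], [0, 0, 0], 1],
    [[-2, 38, 0], [0, 0, 0], 1],
    [[-2, 38, 0], [0, 0, 0], 1],
    [[-2, 38, 0], [0, 0, 0], 1],
    [[-2, 38, 0], [0, 0, 0], 1],
    [[-2, 38, 0], [0, 0, 0], 1],
    [[0, 38, 0], [0, 0, 0], 1],
    [[0, 38, 0], [0, 0, 0], 1],
  ],
)

```text
clock: 6.6
eef_pos: [0.4625, 0.3376, 0.2216]
tool_rot: [0.209, 0.978, 0.001, 0.0]
ft_force: [0.7, -0.2, 0.1]
grip_width: 0.0852
grasp_force: 0.0
```

Call:
drive_tool(
  increments=[
    [[0, 0, 0], [0, 0, 0], 1],
    [[0, 0, 0], [0, 0, 0], 1],
  ],
)

```text
clock: 6.77
eef_pos: [0.4625, 0.3374, 0.2207]
tool_rot: [0.207, 0.978, 0.0, -0.0]
ft_force: [0.3, -0.4, -0.1]
grip_width: 0.0854
grasp_force: 0.0
```

```bash
cat >> h.py <<'E'
from scipy.optimize import least_squares
a_=np.linspace(0,6.28,60)
def hull(c,x,z,r=.031):
    return np.array([proj(c,(x[0]+r*np.cos(t),x[1]+r*np.sin(t),k)) for t in a_ for k in z])
def tin(p):
    "fit cylinder bbox to tins wholly in the picture; world xy"
    for s in silhouettes("tin_a",p):
        b=np.array(s["bbox"])
        if s["conf"]<.4 or b[0]<3 or b[2]>557 or b[1]<3: continue
        x0=atz(p,((b[0]+b[2])/2,(b[1]+b[3])/2),.05)[:2]
        f=lambda x:(lambda P:np.r_[P.min(0),P.max(0)]-b)(hull(p,x,(.005,.1)))
        r=least_squares(f,x0);print("tin",round(s["conf"],2),np.round(b),np.round(r.x,4),"res",np.round(r.fun,1),
          "d mm",np.round((r.x-get_obs()["eef_pos"][:2])*1e3,1))
E
python3 - <<'E'
from h import *
p=camera("wrist");save(p,"w4.png");print(get_obs()["eef_pos"],get_obs()["joint_pos"][5]);tin(p)
E
```

```text
[0.46263512 0.33577497 0.22089826] 1.0478036048454464
tin 0.85 [ 54. 223. 162. 321.] [0.4704 0.1445] res [ 0.3 -0.6 -0.3  0.5] d mm [   7.5 -190.3]
tin 0.82 [247. 150. 326. 238.] [0.4656 0.338 ] res [ 1.4 -1.7 -1.4  1.4] d mm [2.7 3.2]
```

View pics/w4.png

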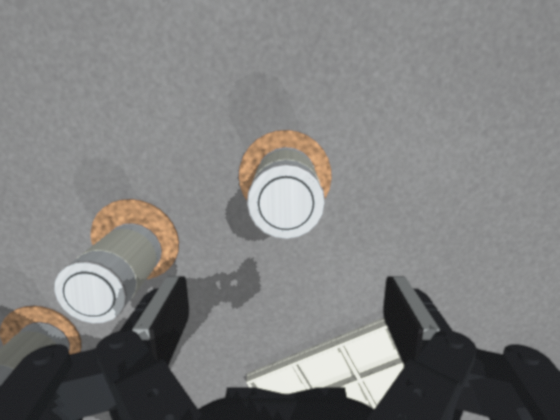

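The left tin's lid is at (286,202), agreeing with the fit (0.466, 0.338). The middle tin fits at (0.470, 0.1445).

Call:
drive_tool(
  increments=[
    [[3, 2, -25], [0, 0, 0], 1],
    [[0, 0, -35], [0, 0, 0], 1],
    [[0, 0, -35], [0, 0, 0], 1],
    [[0, 0, -35], [0, 0, 0], 1],
    [[0, 0, -25], [0, 0, 0], 1],
    [[0, 0, -16], [0, 0, 0], 1],
    [[0, 0, 0], [0, 0, 0], 1],
    [[0, 0, 0], [0, 0, 0], 1],
  ],
)

```text
clock: 7.53
eef_pos: [0.4662, 0.3352, 0.0501]
tool_rot: [0.211, 0.978, -0.001, -0.001]
ft_force: [-0.6, -0.2, 0.4]
grip_width: 0.0852
grasp_force: 0.0
```

Call:
drive_tool(
  increments=[
    [[0, 0, 0], [0, 0, 0], 0.5],
    [[0, 0, 0], [0, 0, 0], 0.5],
    [[0, 0, 0], [0, 0, 0], 0.5],
    [[0, 0, 0], [0, 0, 0], 0.5],
  ],
)

```text
clock: 7.87
eef_pos: [0.4678, 0.3372, 0.0528]
tool_rot: [0.21, 0.978, 0.001, 0.002]
ft_force: [-0.7, -3.0, 6.4]
grip_width: 0.061
grasp_force: 65.8
```

Call:
drive_tool(
  increments=[
    [[0, 0, 10], [0, 0, 0], 0.5],
    [[0, 0, 20], [0, 0, 0], 0.5],
    [[0, 0, 15], [0, 0, 0], 0.5],
    [[0, 0, 0], [0, 0, 0], 0.5],
    [[0, 0, 0], [0, 0, 0], 0.5],
    [[0, 0, 0], [0, 0, 0], 0.5],
    [[0, 0, 0], [0, 0, 0], 0.5],
    [[0, 0, 0], [0, 0, 0], 0.5],
  ],
)

```text
clock: 8.53
eef_pos: [0.4656, 0.3364, 0.094]
tool_rot: [0.21, 0.978, -0.001, -0.001]
ft_force: [0.4, 0.4, -3.4]
grip_width: 0.0604
grasp_force: 65.8
```

```bash
cat >> h.py <<'E'
def heft():
    F=[];T=[]
    for i in range(6): camera("wrist");o=get_obs();F.append(o["ft_force"]);T.append(o["tau"])
    print("F",np.round(np.mean(F,0),2),"sd",np.round(np.std(F,0),2),"tau",np.round(np.mean(T,0),2)[1:4],np.round(o["eef_pos"],4),o["grip_width"],o["grasp_force"])
E
python3 - <<'E'
from h import *
heft()
E
```

```text
F [ 0.07 -0.12 -2.98] sd [0.23 0.53 0.27] tau [-4.783e+01  2.400e+01  2.000e-02] [0.4663 0.3368 0.095 ] 0.0612225625612472 65.84501266479492
```

Left tin: 3.0 N, light. Setting it down and going to the middle one.

Call:
drive_tool(
  increments=[
    [[0, 0, -15], [0, 0, 0], 0.5],
    [[0, 0, -14], [0, 0, 0], 0.5],
    [[0, 0, -9], [0, 0, 0], 0.5],
    [[0, 0, -4], [0, 0, 0], 0.5],
    [[0, 0, -2], [0, 0, 0], 0.5],
    [[0, 0, -1], [0, 0, 0], 0.5],
    [[0, 0, 0], [0, 0, 0], 0.5],
  ],
)

```text
clock: 9.42
eef_pos: [0.4654, 0.3362, 0.0529]
tool_rot: [0.21, 0.978, -0.0, -0.0]
ft_force: [-6.7, -5.0, 13.4]
grip_width: 0.0611
grasp_force: 67.0
```

Call:
drive_tool(
  increments=[
    [[0, 0, 0], [0, 0, 0], 0.8],
    [[0, 0, 0], [0, 0, 0], 1],
    [[0, 0, 0], [0, 0, 0], 1],
    [[0, 0, 0], [0, 0, 0], 1],
    [[0, 0, 25], [0, 0, 0], 1],
    [[0, 0, 35], [0, 0, 0], 1],
    [[0, 0, 40], [0, 0, 0], 1],
    [[0, 0, 40], [0, 0, 0], 1],
  ],
)

```text
clock: 10.08
eef_pos: [0.4659, 0.3365, 0.191]
tool_rot: [0.21, 0.978, -0.001, -0.001]
ft_force: [1.5, 0.7, 0.8]
grip_width: 0.0853
grasp_force: 0.0
```

Call:
drive_tool(
  increments=[
    [[1, -39, 30], [0, 0, 0], 1],
    [[1, -39, 0], [0, 0, 0], 1],
    [[1, -39, 0], [0, 0, 0], 1],
    [[0, -38, 0], [0, 0, 0], 1],
    [[0, -38, 0], [0, 0, 0], 1],
    [[0, 0, 0], [0, 0, 0], 1],
    [[0, 0, 0], [0, 0, 0], 1],
  ],
)

```text
clock: 10.67
eef_pos: [0.4695, 0.1481, 0.2159]
tool_rot: [0.212, 0.977, 0.0, 0.0]
ft_force: [0.1, 0.6, -0.0]
grip_width: 0.0851
grasp_force: 0.0
```

Run:
```python
from h import *
p=camera("wrist");save(p,"w5.png");print(get_obs()["eef_pos"],get_obs()["clock"]);tin(p);tin(camera("scene"))
```

```text
[0.46960726 0.14946204 0.21590773] 10.7167
tin 0.67 [105. 264. 199. 336.] [ 0.52   -0.0185] res [ -0.1 -16.7   0.1  15.3] d mm [  50.4 -168.8]
tin 0.66 [243. 148. 321. 242.] [0.4712 0.1452] res [ 0.4  0.3 -0.4 -0.3] d mm [ 1.6 -5.1]
tin 0.88 [419. 252. 470. 313.] [0.4688 0.3445] res [ 3.1  0.7 -2.8 -0.2] d mm [ -0.6 193.4]
tin 0.83 [290. 182. 316. 230.] [ 0.5349 -0.0255] res [-0.6  0.2  0.6 -0.2] d mm [  65.6 -176.6]
tin 0.8 [356. 210. 387. 258.] [0.4755 0.1507] res [-1.3 -1.6  1.2  1.2] d mm [ 6.1 -0.4]
```

View pics/w5.png

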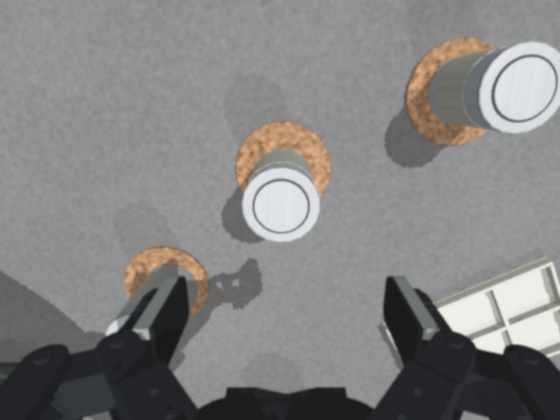

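The middle tin's lid is at (281,205) and the left tin stands upright on its mat at upper right. Lowering over the middle tin.

Call:
drive_tool(
  increments=[
    [[1, -3, -25], [0, 0, 0], 1],
    [[0, 0, -35], [0, 0, 0], 1],
    [[0, 0, -35], [0, 0, 0], 1],
    [[0, 0, -35], [0, 0, 0], 1],
    [[0, 0, -22], [0, 0, 0], 1],
    [[0, 0, -14], [0, 0, 0], 1],
    [[0, 0, 0], [0, 0, 0], 1],
    [[0, 0, 0], [0, 0, 0], 1],
  ],
)

```text
clock: 11.53
eef_pos: [0.4695, 0.1479, 0.0489]
tool_rot: [0.209, 0.978, -0.001, -0.001]
ft_force: [1.2, 1.0, 0.4]
grip_width: 0.0853
grasp_force: 0.0
```

Call:
drive_tool(
  increments=[
    [[0, 0, 0], [0, 0, 0], 0.5],
    [[0, 0, 0], [0, 0, 0], 0.5],
    [[0, 0, 0], [0, 0, 0], 0.5],
    [[0, 0, 0], [0, 0, 0], 0.5],
  ],
)

```text
clock: 11.87
eef_pos: [0.4709, 0.1461, 0.0515]
tool_rot: [0.21, 0.978, -0.001, 0.001]
ft_force: [-2.6, -5.0, 5.3]
grip_width: 0.0612
grasp_force: 65.0
```

Call:
drive_tool(
  increments=[
    [[0, 0, 10], [0, 0, 0], 0.5],
    [[0, 0, 20], [0, 0, 0], 0.5],
    [[0, 0, 15], [0, 0, 0], 0.5],
    [[0, 0, 0], [0, 0, 0], 0.5],
    [[0, 0, 0], [0, 0, 0], 0.5],
    [[0, 0, 0], [0, 0, 0], 0.5],
    [[0, 0, 0], [0, 0, 0], 0.5],
    [[0, 0, 0], [0, 0, 0], 0.5],
  ],
)

```text
clock: 12.53
eef_pos: [0.4692, 0.1467, 0.0935]
tool_rot: [0.21, 0.978, -0.001, -0.001]
ft_force: [0.2, 1.0, -4.5]
grip_width: 0.0611
grasp_force: 66.7
```

Run:
```python
from h import *
heft()
```

```text
F [ 0.07 -0.04 -5.22] sd [0.3  0.24 0.47] tau [-4.084e+01  2.359e+01  2.000e-02] [0.4701 0.1469 0.0944] 0.06098690584808379 66.67672634124756
```

Middle tin: 5.2 N, probably the heaviest. The right one still has to be hefted.

Call:
drive_tool(
  increments=[
    [[0, 0, -15], [0, 0, 0], 0.5],
    [[0, 0, -14], [0, 0, 0], 0.5],
    [[0, 0, -9], [0, 0, 0], 0.5],
    [[0, 0, -4], [0, 0, 0], 0.5],
    [[0, 0, -2], [0, 0, 0], 0.5],
    [[0, 0, -1], [0, 0, 0], 0.5],
    [[0, 0, 0], [0, 0, 0], 0.5],
  ],
)

```text
clock: 13.42
eef_pos: [0.4691, 0.1464, 0.0515]
tool_rot: [0.21, 0.978, -0.0, -0.001]
ft_force: [-8.2, -2.3, 9.6]
grip_width: 0.0609
grasp_force: 67.9
```

Call:
drive_tool(
  increments=[
    [[0, 0, 0], [0, 0, 0], 0.8],
    [[0, 0, 0], [0, 0, 0], 1],
    [[0, 0, 0], [0, 0, 0], 1],
    [[0, 0, 0], [0, 0, 0], 1],
    [[0, 0, 25], [0, 0, 0], 1],
    [[0, 0, 35], [0, 0, 0], 1],
    [[0, 0, 40], [0, 0, 0], 1],
    [[0, 0, 40], [0, 0, 0], 1],
  ],
)

```text
clock: 14.08
eef_pos: [0.4697, 0.1468, 0.1908]
tool_rot: [0.21, 0.978, -0.0, -0.001]
ft_force: [1.2, 0.9, -0.5]
grip_width: 0.0857
grasp_force: 0.0
```

Call:
drive_tool(
  increments=[
    [[13, -35, 10], [0, 0, 0], 1],
    [[13, -35, 10], [0, 0, 0], 1],
    [[13, -35, 5], [0, 0, 0], 1],
    [[13, -35, 0], [0, 0, 0], 1],
    [[12, -35, 0], [0, 0, 0], 1],
    [[0, 0, 0], [0, 0, 0], 1],
    [[0, 0, 0], [0, 0, 0], 1],
  ],
)

```text
clock: 14.67
eef_pos: [0.5347, -0.03, 0.2144]
tool_rot: [0.212, 0.977, 0.0, -0.0]
ft_force: [-0.2, 0.4, -0.5]
grip_width: 0.0856
grasp_force: 0.0
```

Run:
```python
from h import *
p=camera("wrist");save(p,"w6.png");print(get_obs()["eef_pos"],get_obs()["clock"]);tin(p);tin(camera("scene"))
```

```text
[ 0.53423684 -0.02867442  0.21436958] 14.7167
tin 0.71 [249. 146. 329. 244.] [ 0.5383 -0.0279] res [ 0.8  2.7 -0.8 -2.4] d mm [ 4.2 -0.1]
tin 0.94 [420. 251. 467. 310.] [0.467  0.3402] res [ 1.  -0.5 -1.   0.5] d mm [-66.9 367.1]
tin 0.8 [294. 180. 318. 228.] [ 0.523  -0.0299] res [-1.8  0.3  1.7 -0.4] d mm [-10.9  -3. ]
tin 0.58 [354. 210. 388. 258.] [0.4752 0.1507] res [ 0.1 -1.7 -0.1  1.5] d mm [-58.7 177.6]
```

View pics/w6.png

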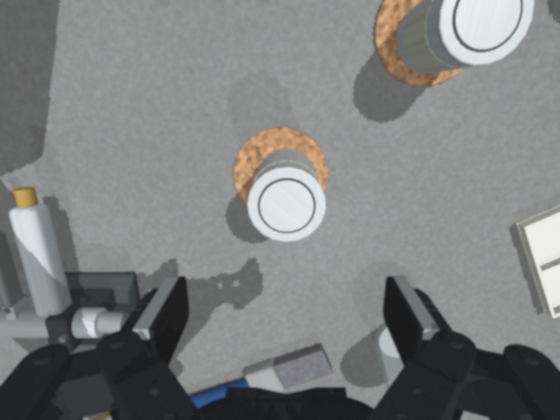

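The right tin's lid is at (286,204) and the middle tin stands on its mat at upper right.

Call:
drive_tool(
  increments=[
    [[2, 1, -25], [0, 0, 0], 1],
    [[0, 0, -35], [0, 0, 0], 1],
    [[0, 0, -35], [0, 0, 0], 1],
    [[0, 0, -35], [0, 0, 0], 1],
    [[0, 0, -21], [0, 0, 0], 1],
    [[0, 0, -13], [0, 0, 0], 1],
    [[0, 0, 0], [0, 0, 0], 1],
    [[0, 0, 0], [0, 0, 0], 1],
  ],
)

```text
clock: 15.53
eef_pos: [0.5355, -0.0258, 0.0504]
tool_rot: [0.209, 0.978, -0.0, -0.001]
ft_force: [-0.2, -0.2, -0.8]
grip_width: 0.0857
grasp_force: 0.0
```

Call:
drive_tool(
  increments=[
    [[0, 0, 0], [0, 0, 0], 0.5],
    [[0, 0, 0], [0, 0, 0], 0.5],
    [[0, 0, 0], [0, 0, 0], 0.5],
    [[0, 0, 0], [0, 0, 0], 0.5],
  ],
)

```text
clock: 15.87
eef_pos: [0.5378, -0.0273, 0.0528]
tool_rot: [0.21, 0.978, 0.0, 0.002]
ft_force: [-0.9, -1.1, 7.1]
grip_width: 0.061
grasp_force: 65.2
```

Call:
drive_tool(
  increments=[
    [[0, 0, 10], [0, 0, 0], 0.5],
    [[0, 0, 20], [0, 0, 0], 0.5],
    [[0, 0, 15], [0, 0, 0], 0.5],
    [[0, 0, 0], [0, 0, 0], 0.5],
    [[0, 0, 0], [0, 0, 0], 0.5],
    [[0, 0, 0], [0, 0, 0], 0.5],
    [[0, 0, 0], [0, 0, 0], 0.5],
    [[0, 0, 0], [0, 0, 0], 0.5],
  ],
)

```text
clock: 16.53
eef_pos: [0.5353, -0.027, 0.0945]
tool_rot: [0.21, 0.978, -0.0, -0.001]
ft_force: [-0.5, 0.5, -2.1]
grip_width: 0.061
grasp_force: 65.5
```

Run:
```python
from h import *
heft()
```

```text
F [-0.13  0.28 -1.92] sd [0.48 0.35 0.69] tau [-4.353e+01  2.313e+01  2.000e-02] [ 0.5361 -0.0271  0.0954] 0.06103881812475338 65.45994758605957
```

Right tin: 1.9 N. The middle one is the heaviest; going back for it.

Call:
drive_tool(
  increments=[
    [[0, 0, -15], [0, 0, 0], 0.5],
    [[0, 0, -14], [0, 0, 0], 0.5],
    [[0, 0, -9], [0, 0, 0], 0.5],
    [[0, 0, -4], [0, 0, 0], 0.5],
    [[0, 0, -2], [0, 0, 0], 0.5],
    [[0, 0, -1], [0, 0, 0], 0.5],
    [[0, 0, 0], [0, 0, 0], 0.5],
  ],
)

```text
clock: 17.42
eef_pos: [0.5351, -0.0271, 0.053]
tool_rot: [0.21, 0.978, -0.0, -0.001]
ft_force: [-6.9, 0.3, 13.9]
grip_width: 0.0604
grasp_force: 66.9
```

Call:
drive_tool(
  increments=[
    [[0, 0, 0], [0, 0, 0], 0.8],
    [[0, 0, 0], [0, 0, 0], 1],
    [[0, 0, 0], [0, 0, 0], 1],
    [[0, 0, 0], [0, 0, 0], 1],
    [[0, 0, 25], [0, 0, 0], 1],
    [[0, 0, 35], [0, 0, 0], 1],
    [[0, 0, 40], [0, 0, 0], 1],
    [[0, 0, 40], [0, 0, 0], 1],
  ],
)

```text
clock: 18.08
eef_pos: [0.5355, -0.027, 0.1915]
tool_rot: [0.21, 0.978, -0.0, -0.001]
ft_force: [1.0, -0.9, 0.3]
grip_width: 0.0854
grasp_force: 0.0
```

Call:
drive_tool(
  increments=[
    [[-14, 35, 10], [0, 0, 0], 1],
    [[-13, 35, 10], [0, 0, 0], 1],
    [[-13, 35, 5], [0, 0, 0], 1],
    [[-13, 35, 0], [0, 0, 0], 1],
    [[-13, 34, 0], [0, 0, 0], 1],
    [[0, 0, 0], [0, 0, 0], 1],
    [[0, 0, 0], [0, 0, 0], 1],
  ],
)

```text
clock: 18.67
eef_pos: [0.4696, 0.1486, 0.2157]
tool_rot: [0.208, 0.978, -0.0, 0.0]
ft_force: [0.6, -0.0, 0.3]
grip_width: 0.0856
grasp_force: 0.0
```

Run:
```python
from h import *
p=camera("wrist");print(get_obs()["eef_pos"],get_obs()["clock"]);tin(p);tin(camera("scene"))
```

```text
[0.47011268 0.14746975 0.21564419] 18.7167
tin 0.94 [245. 146. 321. 241.] [0.4705 0.1472] res [-0.9  1.3  0.9 -1. ] d mm [0.  0.5]
tin 0.67 [107. 261. 199. 334.] [ 0.5191 -0.015 ] res [ -1.  -15.8   1.2  14.6] d mm [  48.6 -161.6]
tin 0.68 [290. 180. 317. 230.] [ 0.5311 -0.0273] res [-0.2  1.9  0.2 -1.6] d mm [  60.5 -173.2]
tin 0.63 [358. 209. 387. 254.] [0.4664 0.1452] res [-2.3 -3.5  2.2  2.7] d mm [-4.3 -0.7]
```

Call:
drive_tool(
  increments=[
    [[0, 0, -25], [0, 0, 0], 1],
    [[0, 0, -35], [0, 0, 0], 1],
    [[0, 0, -35], [0, 0, 0], 1],
    [[0, 0, -35], [0, 0, 0], 1],
    [[0, 0, -22], [0, 0, 0], 1],
    [[0, 0, -14], [0, 0, 0], 1],
    [[0, 0, 0], [0, 0, 0], 1],
    [[0, 0, 0], [0, 0, 0], 1],
  ],
)

```text
clock: 19.53
eef_pos: [0.47, 0.1456, 0.0491]
tool_rot: [0.211, 0.978, -0.001, -0.001]
ft_force: [-0.1, 0.4, 1.6]
grip_width: 0.0855
grasp_force: 0.0
```

Call:
drive_tool(
  increments=[
    [[0, 0, 0], [0, 0, 0], 0.5],
    [[0, 0, 0], [0, 0, 0], 0.5],
    [[0, 0, 0], [0, 0, 0], 0.5],
    [[0, 0, 0], [0, 0, 0], 0.5],
  ],
)

```text
clock: 19.87
eef_pos: [0.4716, 0.1463, 0.0515]
tool_rot: [0.21, 0.978, -0.0, 0.002]
ft_force: [-1.0, -4.2, 5.6]
grip_width: 0.0613
grasp_force: 64.8
```

Call:
drive_tool(
  increments=[
    [[0, 0, 10], [0, 0, 0], 0.5],
    [[0, 0, 25], [0, 0, 0], 0.5],
    [[0, 0, 30], [0, 0, 0], 0.5],
    [[0, 0, 30], [0, 0, 0], 0.5],
    [[0, 0, 30], [0, 0, 0], 0.5],
    [[0, 0, 18], [0, 0, 0], 0.5],
    [[0, 0, 8], [0, 0, 0], 0.5],
    [[0, 0, 0], [0, 0, 0], 0.5],
  ],
)

```text
clock: 20.53
eef_pos: [0.4712, 0.1475, 0.2028]
tool_rot: [0.21, 0.978, 0.001, 0.002]
ft_force: [0.5, 1.0, -5.2]
grip_width: 0.061
grasp_force: 66.9
```

Call:
drive_tool(
  increments=[
    [[0, 0, 0], [0, 0, 0], 0.5],
    [[0, 0, 0], [0, 0, 0], 0.5],
    [[0, 0, 0], [0, 0, 0], 0.5],
    [[0, 0, 0], [0, 0, 0], 0.5],
    [[0, 0, 0], [0, 0, 0], 0.5],
    [[0, 0, 0], [0, 0, 0], 0.5],
    [[0, 0, 0], [0, 0, 0], 0.5],
    [[0, 0, 0], [0, 0, 0], 0.5],
  ],
)

```text
clock: 21.2
eef_pos: [0.4702, 0.1469, 0.2005]
tool_rot: [0.21, 0.978, -0.0, -0.0]
ft_force: [0.3, 1.0, -3.8]
grip_width: 0.0608
grasp_force: 66.9
```

Run:
```python
from h import *
heft();save(camera("scene"),"s9.png")
```

```text
F [ 0.3  -0.03 -5.2 ] sd [0.31 0.48 0.29] tau [-3.927e+01  2.667e+01  1.000e-02] [0.4703 0.1469 0.2008] 0.06089117474179059 66.88868522644043
```

View pics/s9.png

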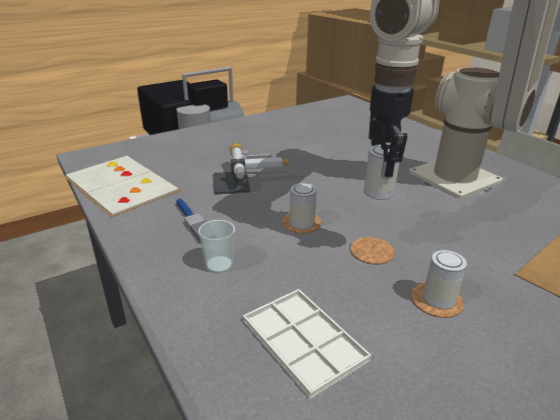

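The heavy tin is held upright at about (382,172). The other two stand on their mats at (303,207) and (446,280), and the tumbler, palette and brush are unmoved.

```bash
python3 -c "
from workcell import *
print(job_done())"
```

```text
the job is handed in; nothing more can be done
None
```

I squeezed and released the trigger, hefted the tins left to right (about 3.0, 5.2 and 1.9 N), and handed the job in holding the heaviest, the middle one, upright about 15 cm above the table; no verdict came back.

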